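# Tip the flush plinth out of its deck and lay it on the cabinet shelf

### The arm

A 6-joint arm with a two-finger parallel gripper is mounted at the origin on the work surface. World frame = base frame: x ahead of the robot, y to its left, z up, the work surface at z = 0. Lengths are in m, angles in rad, forces in N, time in s.
With the tool pointing down it reaches from about 0.2 to 0.875 m from the base axis. Payload 3.4 kg.
Tool frame: the origin (TCP) lies midway between the tips of the shut fingers; the grasp point (between the pads) lies 19 mm behind it; z points along the fingers, y is the line along which they close (so a half turn about z gives the same grasp; the last joint's range is limited). The gripper opens to 94 mm and grips with 3 to 60 N. Pads are 16 mm wide; open, the fingers measure 119 mm over their backs; the gripper's body (75 mm by 177 mm) begins 78 mm behind the grasp point.
Start: joints at [1.145, 0.276, 1.505, -0, 1.361, -0.121], TCP at [0.173, 0.549, 0.182] pointing down, gripper open.
Joint ranges: [-2.89, 2.89], [-0.75, 2.08], [0.22, 2.7], [-1.18, 4.32], [0.11, 2.71], [-2.7, 2.7]. Speed limits (rad/s): [2.57, 2.57, 3.14, 3.14, 3.14, 3.14].

### API

Orientations are given as a rotation vector (axis times angle).
In Python, from cell import manip, vision, models gives the robot as it stands.
- The arm moves only by the tool arm_command, never from a script. Its argument "steps" is one flat list of numbers, 5 for each row, row after row: the opening, from 0 (shut) to 1 (fully open), then the shift along the tool's x, y, z in m, then the turn about the tool's z in rad. In form: [gripper, x, y, z, twist, gripper, x, y, z, twist, ...]. A call has 1 to 8 rows; each row shifts and turns the commanded pose from where the row before left it, along the tool's axes as they then stand; what a row does not reach is not made up. A row lasts 1/12 s, in which the tool goes at most 41.7 mm and 7.16 degrees, less where a joint would pass 70% of its speed; a pose out of reach is approached as far as the arm can. A call is refused whole if a number of a shift passes 0.0417 or a number of a turn 0.125, either way. A call with a gripper value outside its range is refused whole. The fingers move at their own pace and stop on an object; "newtons" is the grip in N (left out, the last holds). Time passes only in rows, so rows that do not move let the fingers close. It gives the time, the measured TCP pose, the force, the opening and the grip force at its end, in the units of the state.
- manip.get_state(): the state, without advancing time (a new reading comes with each control period).
- vision.camera(name): name is "scene" or "top" or "wrist"; returns the picture (384x512x3 uint8, red, green, blue); there is no depth.
- vision.camera_model(name): a dict with "fx", "fy", "cx", "cy" (pixels), "world_to_cam" (4x4, takes a point from world to camera coordinates); the wrist camera has in their place "T_tool_cam" (4x4, takes a point from camera to tool coordinates, whose origin is the TCP and whose axes are the flange's). Camera axes: x right, y down, z forward; pixel columns grow to the right and rows downward; lengths in m; the calibration is good to about 2 mm. The wrist camera is an equidistant fisheye: a pixel r from the principal point sees the ray r / f radians off the axis. A picture is of the moment at which its call begins: read the wrist's pose just before it. camera_model takes no time and is no camera call.
- manip.sign_off(): hands the job in; it is judged then, once.
Trained networks look in the newest picture that a camera, given by its name, has taken for a name from the list of things; names that differ only in an ending like _2 or _b are one class to them, and where a whole thing is asked for, a point or a joint stands for the part that bears it (a point fixed in the world has none). Each returns a list of dicts, best first, with "score" (0 to 1); they miss things now and then, are a little off and sometimes report something else, mostly with a low value. They report only what shows in the picture. A call takes as long as a camera call. They do not tell look-alikes from the thing itself.
- models.spot_in(camera, target): "point" ([column, row] in pixels, amid what is visible of it).
- models.landmark_of(camera, target): "point" ([column, row] in pixels: a listed point, or the origin of a listed thing).
The state is a dict: "t": time; "joints": joint angles; "dq": joint speeds; "effort": joint torques, N m; "tcp_pos": TCP position; "eef_rot": TCP orientation; "contact_force": force on the tool from outside, world axes, zero at the start; "moment": the same for the moment, N m; "finger_gap": finger opening in m; "grasp_force": force on a finger pad.
Only numpy, scipy, OpenCV 4.12 (cv2) and the standard library are available. Lean on these libraries where they do the work, as an engineer would, in place of code of your own. Each camera call takes 0.05 s, during which the arm holds its last target. There are 200 camera calls.

### The job

The blue display plinth lies flush in the birch storage deck on a stiff rocker: press down one end so that the other tips well up, then grasp the raised end and lift the plinth out. A stray rubber bung hidden below blocks one end (nobody knows which), so press gently, never force the end that does not give, and use the other end. Lay the plinth down gently, flat on the cabinet's pulled-out shelf in front of the aluminium fence rail, slide it back until one long edge lies snug along the fence without overhanging the shelf's ends, let go, and leave all the other things where they are.

Things in the scene. Friction and masses are not known exactly. Their poses are not given: they have to be found in the camera images.
- plinth: Blue flat plinth, a plain bar 170 (its x) x 52 (its y) x 14 mm (its z), about 0.17 kg (0.12 to 0.24). Origin at the centre of its underside, z up when it lies flat. At the start it lies in the deck's well, top flush with the deck's top, x along the deck's x.
- deck: Birch storage deck, fixed block 230 (x) x 112 (y) x 70 mm (z), origin at the centre of its underside. Its open well, 180 (x) x 58 (y) mm, 64 mm deep, is centred in its top and holds a rocker tray with the plinth on it. A hidden rubber bung stands under one end, +x or -x at random: that end gives only 2 to 6 mm. Pushing plinth and deck together with over 50 N is forbidden.
- pivot (a point): The rocker's pivot, 16.5 mm below the deck's top at the well's middle; axis along the deck's y. The tray (170 x 48 mm, 5 mm end lips that keep the plinth from sliding) turns up to 0.45 rad either way and stays by friction where left. About 4 N on the free end, 60 to 70 mm from the middle, turns it; fully tipped, the plinth's ends are about 35 mm below and above the deck's top.
- shelf: Birch shelf board pulled out from the cabinet, fixed, 300 (x) x 250 (y) x 15 mm, origin at the centre of its underside, so its top is at its z = 15 mm; its height above the table differs each time. Its +y edge is free, its -y edge is at the cabinet. The plinth belongs on the clear part, y = 0 to 125 mm, against the fence; specimens up to 70 mm tall stand behind the fence.
- fence (a point): Middle of the fence rail's face, at the board's top, shelf x = 0, y = 0; axes as the shelf's. The aluminium rail runs along the shelf's x over all its 300 mm; it is 10 mm high above the board and 12 mm thick, from y = 0 to y = -12 mm. The plinth's long edge rests on the face that looks to +y.
- cabinet: Birch bench-top cabinet, fixed, 400 (x) x 220 (y) x 226 mm (z), origin at the centre of its underside; the shelf projects from its +y face; a knurled aluminium knob is on its -x side. The shelf's centre is 245 mm from its centre, along its +y.
- vertebra: Cream resin atlas vertebra, 104 x 62 x 25 mm, on the shelf behind the fence; origin at the centre of its underside. Leave alone.
- tooth: Chipped white porcelain molar model on a dark round foot, 52 mm wide, 70 mm tall, on the shelf behind the fence; origin at the centre of its underside. Leave alone.
- bolt: Brass pivot bolt lying along its x, 78 x 24 x 24 mm, on the shelf behind the fence; origin under its middle. Leave alone.
- tin: Tin specimen box with lid, 114 x 79 x 52 mm, on the table; origin at the centre of its underside. Leave alone.
- jar: Amber glass jar, 64 mm wide, 100 mm tall, on the table; origin at the centre of its underside. Leave alone.
- screwdriver: Screwdriver lying on the table, beyond the deck. Leave alone.
- brush: Dusting brush lying on the table, to the robot's left. Leave alone.
Things that resemble listed ones, but are neither listed nor needed, are in the scene too. There is more than one size of the plinth; the job needs the smallest.

How it is judged:
On the way, in this order (a step that is already met when the one before it is completed fails the run):
1. the plinth is tipped in its well by at least 0.2 rad, its raised end clear of the deck's top (angle between plinth's own z axis and vertical above 0.2 rad and horizontal distance between plinth and deck below 0.03 m and z of plinth in the frame of deck below 0.075 m), for 0.2 s.
2. the plinth is held by the fingers, lifted clear above the deck (z of plinth in the frame of deck above 0.1 m and contact force between the fingers and plinth above 1 N), for 0.1 s.
At the end, for the whole second after the job is handed in: The plinth lies at rest, flat on the shelf (within 3 mm and 0.05 rad), blue bar parallel to the fence within 0.04 rad, its long edge within 3.5 mm of the fence's face, not overhanging the shelf's ends; the robot has let go (z of plinth in the frame of shelf between 0.012 and 0.018 m and angle between plinth's own z axis and vertical below 0.05 rad and y of plinth in the frame of shelf between 0.022 and 0.0295 m and angle between the x axis of plinth and the x axis of shelf, either way round below 0.04 rad and x of plinth in the frame of shelf between -0.066 and 0.066 m and linear speed of plinth below 0.02 m/s); the robot touches nothing.
It fails at once if plinth and deck (with its rocker) are pushed together with more than 50 N (contact force between plinth and deck above 50 N).
It fails at once if the plinth is dropped (moves faster than 0.45 m/s out of the fingers) (linear speed of plinth above 0.45 m/s and contact force between the fingers and plinth below 0.05 N).
It fails at once if a bystander is shifted by more than 20 mm (screwdriver, brush: 30 mm) (distance of any of vertebra, tooth, bolt, tin, jar from where it was at the start of the episode above 0.02 m or distance of any of screwdriver, brush from where it was at the start of the episode above 0.03 m).
It also fails if it takes over 61 s, if anything falls off the work surface, if the arm or the gripper's body presses on something with over 40 N, if the wrist force passes 120 N, or if a joint passes its speed limit or range.

## Working session

There is one attempt and no reset: what is moved stays moved. The work goes in short steps, Python scripts to look and compute and a tool call to move; the robot and the scene stay as the last step left them, time stands still between calls to the robot, and variables do not carry over. Pictures are saved under pics/ and viewed, at most 10 in all, crops included, and the job is handed in when it is done.

Besides the shell and the picture viewer there is one more tool, called by a JSON object that holds its "name" and its "arguments", one argument or row to a line. arm_command: Moves the arm, as the interface text tells. Its arguments: {"type":"object","properties":{"steps":{"type":"array","items":{"type":"number"}},"newtons":{"type":"number"}},"required":["steps"]}

```bash
ls; mkdir -p pics
python3 - <<'E'
from cell import manip, vision, models
import cv2,numpy as np
print(manip.get_state())
for c in ["scene","top"]:
    im=vision.camera(c); cv2.imwrite(f"pics/{c}0.png",im[:,:,::-1])
    m=vision.camera_model(c); print(c,m)
    for t in ["plinth","deck","pivot","shelf","fence","cabinet"]:
        print(t,[(np.round(d["point"]).tolist(),round(d["score"],2)) for d in models.landmark_of(c,t)[:4]])
a=cv2.imread("pics/scene0.png");b=cv2.imread("pics/top0.png")
E
```

```text
pics
{'t': 0.0, 'joints': array([ 1.14499732e+00,  2.76608156e-01,  1.50610723e+00,  4.79104209e-06,
        1.36064456e+00, -1.21027436e-01]), 'dq': array([ 0.00080268, -0.00029242,  0.00168994, -0.00036293, -0.00047537,
        0.00069856]), 'effort': array([-5.31930909e-04, -4.04586124e+01, -2.37230319e+01,  7.01763737e-02,
        3.45035701e-02, -1.49140019e-04]), 'tcp_pos': array([0.17232041, 0.54796383, 0.18160757]), 'eef_rot': array([-4.76811664e-01, -3.10470956e+00,  2.67054111e-03]), 'contact_force': array([0.47532584, 0.15406423, 0.52652273]), 'moment': array([ 0.03213594, -0.02912918,  0.05019811]), 'grasp_force': 0.0, 'finger_gap': 0.09396746476430677}
scene {'fx': 463.5515140606559, 'fy': 463.5515140606559, 'cx': 254.7549955566419, 'cy': 194.3826264398508, 'world_to_cam': array([[-0.4611878 ,  0.88715877, -0.01597292,  0.24053755],
       [ 0.64658846,  0.32369096, -0.69075866, -0.2289761 ],
       [-0.60764231, -0.32889738, -0.72290894,  1.73725391],
       [ 0.        ,  0.        ,  0.        ,  1.        ]])}
plinth [([310.0, 228.0], 0.96), ([380.0, 187.0], 0.92), (
[... 343 characters left out ...]
07311554, 'cy': 193.70649103880237, 'world_to_cam': array([[ 1.43224706e-03, -9.99930404e-01, -1.17104779e-02,
        -1.19289173e-02],
       [-9.94637553e-01, -2.13461508e-04, -1.03421916e-01,
         5.04303840e-01],
       [ 1.03412218e-01,  1.17958068e-02, -9.94568636e-01,
         1.02074115e+00],
       [ 0.00000000e+00,  0.00000000e+00,  0.00000000e+00,
         1.00000000e+00]])}
plinth [([160.0, 305.0], 0.83), ([205.0, 204.0], 0.7), ([203.0, 202.0], 0.68), ([363.0, 299.0], 0.68)]
deck [([209.0, 202.0], 0.66)]
pivot [([207.0, 204.0], 0.72), ([427.0, 183.0], 0.33)]
shelf [([350.0, 174.0], 0.92)]
fence [([351.0, 173.0], 0.56), ([112.0, 238.0], 0.26)]
cabinet [([425.0, 182.0], 0.65)]
```

View pics/scene0.png

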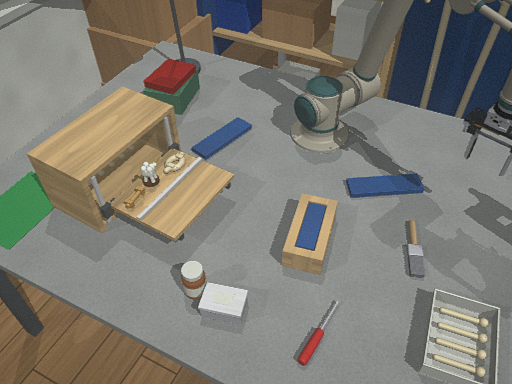

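View pics/top0.png

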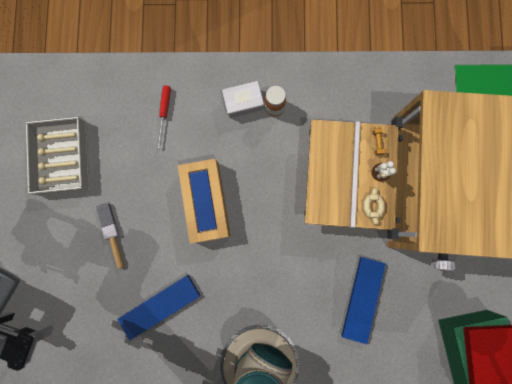

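In the scene picture the deck is at (310,233) with a blue bar in it. Loose blue bars lie at (222,138) and (385,186). The shelf is at (180,195), with the fence from (140,216) to (200,159). In the top picture the candidate plinths are (203,201) in the deck well, and (160,305) and (363,299) loose on the table. The one in the well fits because it is the smallest and flush in the deck. I'll confirm it in an enlarged crop.

```bash
cat > h.py <<'E'
import numpy as np, cv2
from cell import manip, vision, models
from scipy.spatial.transform import Rotation as R
def ray(c,uv):
    m=vision.camera_model(c); W=m["world_to_cam"]
    d=np.array([(uv[0]-m["cx"])/m["fx"],(uv[1]-m["cy"])/m["fy"],1.]); Rt=W[:3,:3].T
    return -Rt@W[:3,3], Rt@d
def atz(c,uv,z):
    o,d=ray(c,uv); return o+d*(z-o[2])/d[2]
def tri(u1,u2):
    A=np.zeros((3,3));b=np.zeros(3); ds=[]
    rs=[ray("top",u1),ray("scene",u2)]
    for o,d in rs:
        d=d/np.linalg.norm(d);P=np.eye(3)-np.outer(d,d);A+=P;b+=P@o
    x=np.linalg.solve(A,b)
    for o,d in rs:
        d=d/np.linalg.norm(d); ds.append(np.linalg.norm((np.eye(3)-np.outer(d,d))@(x-o)))
    return x,max(ds)
E
python3 - <<'E'
from h import *
t=cv2.imread("pics/top0.png"); s=cv2.imread("pics/scene0.png")
hsv=cv2.cvtColor(t,cv2.COLOR_BGR2HSV)
m=cv2.inRange(hsv,(105,110,40),(125,255,255))
for c in cv2.findContours(m,0,1)[0]:
    if cv2.contourArea(c)<300: continue
    r=cv2.minAreaRect(c); z=.07 if abs(r[0][0]-203)<15 else .014
    P=np.array([atz("top",p,z) for p in cv2.boxPoints(r)])
    e=P[1]-P[0];f=P[2]-P[1]
    print(np.round(r[0],1),"ctr",atz("top",r[0],z).round(4),"sides",np.linalg.norm(e).round(4),np.linalg.norm(f).round(4),"angs",np.degrees([np.arctan2(e[1],e[0]),np.arctan2(f[1],f[0])]).round(1))
A=cv2.resize(t[110:250,170:250],None,fx=4,fy=4,interpolation=2)
B=cv2.resize(t[105:245,295:435],None,fx=4,fy=4,interpolation=2)
cv2.imwrite("pics/c1.png",np.hstack([A[:560],B[:560,:460]]))
C=s[130:250,110:270]
cv2.imwrite("pics/c2.png",cv2.resize(C,None,fx=5,fy=5,interpolation=2))
E
```

```text
[158.2 307.3] ctr [0.1679 0.2973 0.014 ] sides 0.244 0.0739 angs [ -58.  -146.4]
[363.3 300.1] ctr [ 0.1909 -0.3078  0.014 ] sides 0.2411 0.0781 angs [ -14.9 -103.2]
[202.2 200.3] ctr [0.4806 0.1625 0.07  ] sides 0.0513 0.1682 angs [ -80.7 -169.8]
```

View pics/c1.png

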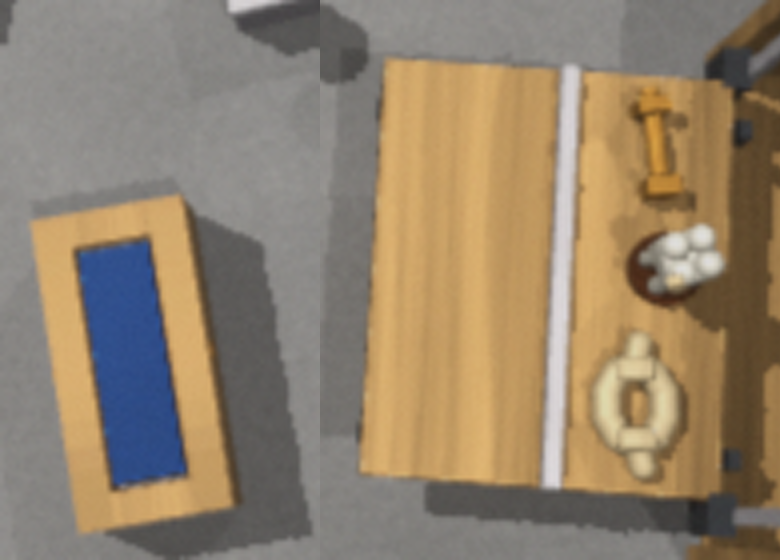

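View pics/c2.png

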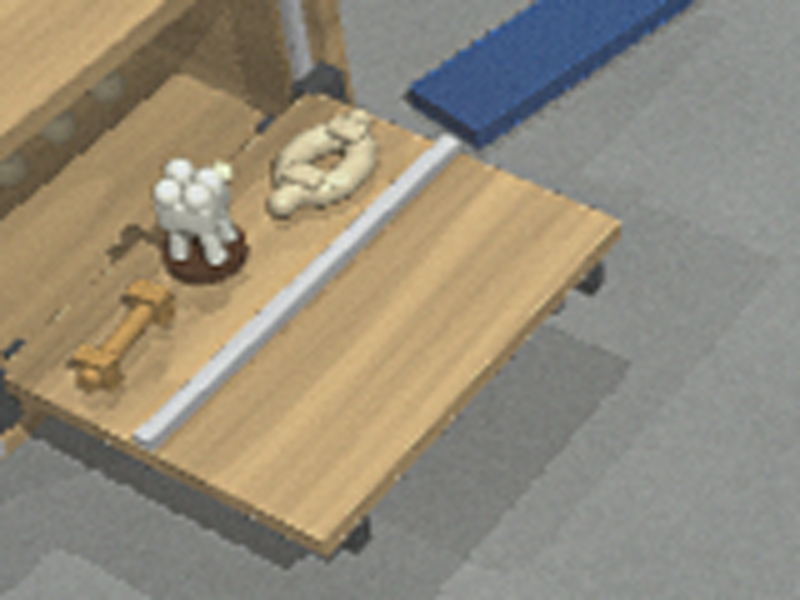

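The crop confirms it: the bar in the well measures 168x51 mm, against about 243x75 mm for the loose ones. In the top picture the shelf's front corners are at about (311,119) and (305,223), with the fence from (355,121) to (351,227). Next I triangulate these.

Run:
```python
from h import *
T=lambda x,y:(295+(x-320+.5)/4-.5,105+(y+.5)/4-.5)
S=lambda x,y:(110+(x+.5)/5-.5,130+(y+.5)/5-.5)
pts={"frontFar":((386,58),(328,543)),"frontNear":((360,473),(621,227)),"fenceFar":((562,66),(155,443)),"fenceNear":((543,488),(463,146))}
X={}
for k,(a,b) in pts.items():
    X[k],e=tri(T(*a),S(*b)); print(k,X[k].round(4),round(e,4))
for z in (.08,.09,.1,.11,.12,.13):
    f=atz("top",T(386,58),z);n=atz("top",T(360,473),z);F=atz("top",T(562,66),z+.01);N=atz("top",T(543,488),z+.01)
    d=n-f
    print(z,"edge",np.linalg.norm(d).round(4),"fence",np.linalg.norm(N-F).round(4),"ang",np.degrees(np.arctan2(d[1],d[0])).round(1),np.degrees(np.arctan2(*(N-F)[[1,0]])).round(1),"fencemid",((F+N)/2).round(4),"frontmid",((f+n)/2).round(4))
D=lambda x,y:(170+(x+.5)/4-.5,110+(y+.5)/4-.5)
Q=[atz("top",D(*p),.07) for p in [(32,220),(182,195),(240,505),(80,533)]]
print("deck",np.mean(Q,0).round(4),[np.round(q[:2],4) for q in Q])
for a,b in ((0,3),(1,2)): v=Q[a]-Q[b]; print(np.degrees(np.arctan2(v[1],v[0])),np.linalg.norm(v))
```

```text
frontFar [ 0.7132 -0.15    0.09  ] 0.0018
frontNear [ 0.4153 -0.1293  0.0855] 0.0009
fenceFar [ 0.7036 -0.2737  0.1008] 0.0017
fenceNear [ 0.4044 -0.2538  0.096 ] 0.002
0.08 edge 0.3024 fence 0.3033 ang 175.8 176.0 fencemid [ 0.5566 -0.2676  0.09  ] frontmid [ 0.5666 -0.1418  0.08  ]
0.09 edge 0.2993 fence 0.3002 ang 175.8 176.0 fencemid [ 0.555  -0.2651  0.1   ] frontmid [ 0.5649 -0.1406  0.09  ]
0.1 edge 0.2963 fence 0.2971 ang 175.8 176.0 fencemid [ 0.5533 -0.2626  0.11  ] frontmid [ 0.5632 -0.1394  0.1   ]
0.11 edge 0.2932 fence 0.294 ang 175.8 176.0 fencemid [ 0.5517 -0.2601  0.12  ] frontmid [ 0.5614 -0.1383  0.11  ]
0.12 edge 0.2901 fence 0.2909 ang 175.8 176.0 fencemid [ 0.5501 -0.2576  0.13  ] frontmid [ 0.5597 -0.1371  0.12  ]
0.13 edge 0.2871 fence 0.2878 ang 175.8 176.0 fencemid [ 0.5484 -0.2551  0.14  ] frontmid [ 0.558  -0.1359  0.13  ]
deck [0.4815 0.1605 0.07  ] [array([0.585 , 0.2365]), array([0.6035, 0.1272]), array([0.3788, 0.0822]), array([0.3588, 0.1961])]
10.118814743602362 0.22977735046162584
11.311232160106462 0.22908582416133566
```

```bash
cat >> h.py <<'E'
def go(xyz=None,yaw=None):
    """deltas in tool axes to reach TCP xyz with tool-y yaw (deg, mod 180)"""
    s=manip.get_state(); M=R.from_rotvec(s["eef_rot"]).as_matrix(); p=s["tcp_pos"]
    cy=np.degrees(np.arctan2(M[1,1],M[0,1]))
    print("t",round(s["t"],2),"tcp",p.round(4),"yaw",cy.round(2),"tilt",np.degrees(np.arccos(-M[2,2])).round(2),"j6",s["joints"][5].round(2),"F",s["contact_force"].round(1))
    if yaw is not None:
        d=(yaw-cy+90)%180-90
        print("twist rad",np.radians(-d).round(4),"(tool z is down)")
    if xyz is not None: print("delta tool (before twist)",(M.T@(np.array(xyz)-p)).round(4))
DC=np.array([.481,.1615]);DA=10.4
def deck(x,y,z): a=np.radians(DA);return [DC[0]+x*np.cos(a)-y*np.sin(a),DC[1]+x*np.sin(a)+y*np.cos(a),.07+z]
FC=np.array([.5553,-.2655]);FA=-4.1
def shelf(x,y,z): a=np.radians(FA);return [FC[0]+x*np.cos(a)-y*np.sin(a),FC[1]+x*np.sin(a)+y*np.cos(a),.088+z]
E
python3 - <<'E'
from h import *
go(deck(-.066,0,.03),100.4); go(deck(.066,0,.03),100.4)
E
```

```text
t 0.7 tcp [0.1726 0.5485 0.1825] yaw 72.54 tilt 0.01 j6 -0.12 F [ 0.4 -1.1 -0.1]
twist rad -0.4863 (tool z is down)
delta tool (before twist) [-0.352  -0.3075  0.0825]
t 0.7 tcp [0.1726 0.5485 0.1825] yaw 72.54 tilt 0.01 j6 -0.12 F [ 0.4 -1.1 -0.1]
twist rad -0.4863 (tool z is down)
delta tool (before twist) [-0.4687 -0.2458  0.0825]
```

{"name": "arm_command", "arguments": {
  "steps": [0,-0.0293,-0.0256,0,0,0,-0.0293,-0.0256,0,0,0,-0.0293,-0.0256,0,0,0,-0.0293,-0.0256,0,0,0,-0.0293,-0.0256,0,0,0,-0.0293,-0.0256,0,0,0,-0.0293,-0.0256,0,0,0,-0.0293,-0.0256,0,0],
  "newtons": 20
}}

```text
t: 1.37
tcp_pos: [0.3353, 0.2812, 0.1828]
eef_rot: [0.476, 3.105, 0.001]
contact_force: [0.6, 1.1, 0.5]
finger_gap: 0.044
grasp_force: 0.0
```

{"name": "arm_command", "arguments": {
  "steps": [0,-0.0293,-0.0256,0,0,0,-0.0293,-0.0256,0,0,0,-0.0293,-0.0256,0,0,0,-0.0293,-0.0256,0,0,0,0,0,0.01,-0.1216,0,0,0,0.02,-0.1216,0,0,0,0.02,-0.1216,0,0,0,0.01,-0.1216]
}}

```text
t: 2.03
tcp_pos: [0.4148, 0.1492, 0.1207]
eef_rot: [0.292, -3.126, 0.0]
contact_force: [-0.0, -0.1, 0.0]
finger_gap: 0.0002
grasp_force: 0.0
```

Run:
```python
from h import *
go(deck(-.066,0,.03),100.4)
s=manip.get_state();m=vision.camera_model("wrist");print(m)
im=vision.camera("wrist");cv2.imwrite("pics/w1.png",im[:,:,::-1])
```

```text
t 2.03 tcp [0.4148 0.1492 0.1207] yaw 100.66 tilt 0.14 j6 -1.57 F [-0.  -0.1  0. ]
twist rad 0.0046 (tool z is down)
delta tool (before twist) [-0.0014  0.0002  0.0207]
{'fx': 297.3186396354542, 'fy': 297.3186396354542, 'cx': 254.51159688259392, 'cy': 195.65336316226194, 'T_tool_cam': array([[-8.96590320e-04, -9.67178409e-01, -2.54096677e-01,
         7.44951816e-02],
       [ 9.99999561e-01, -7.98205765e-04, -4.90295846e-04,
        -6.14930904e-04],
       [ 2.71382123e-04, -2.54097005e-01,  9.67178700e-01,
        -2.02893503e-01],
       [ 0.00000000e+00,  0.00000000e+00,  0.00000000e+00,
         1.00000000e+00]])}
```

View pics/w1.png

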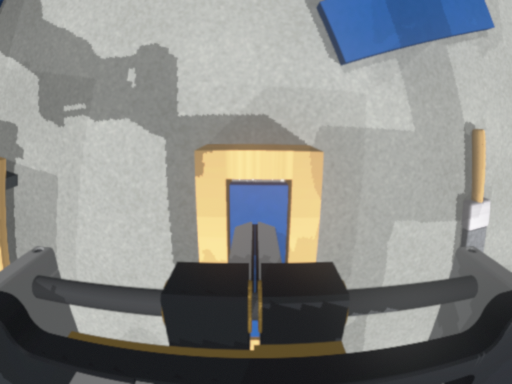

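The wrist view shows the fingers centred over the blue plinth, whose near end runs from (229,181) to (291,181). The deck's near edge runs from (195,150) to (322,150). I'll work out the offset from these.

```bash
cat >> h.py <<'E'
def wr(uv,z,pose=None):
    m=vision.camera_model("wrist"); s=manip.get_state(); M=R.from_rotvec(s["eef_rot"]).as_matrix(); T=m["T_tool_cam"]
    q=np.array([uv[0]-m["cx"],uv[1]-m["cy"]]); r=np.hypot(*q); th=r/m["fx"]
    d=np.r_[q/r*np.sin(th),np.cos(th)]
    o=s["tcp_pos"]+M@T[:3,3]; d=M@T[:3,:3]@d
    return o+d*(z-o[2])/d[2]
def indeck(p):
    a=np.radians(DA); v=np.array(p[:2])-DC; return np.array([v@[np.cos(a),np.sin(a)],v@[-np.sin(a),np.cos(a)]])
E
python3 - <<'E'
from h import *
for uv in [(229,181),(291,181),(195,153),(322,153),(227,262),(288,262)]:
    print(uv,indeck(wr(uv,.07)).round(4))
E
```

```text
(229, 181) [-0.0899 -0.0232]
(291, 181) [-0.0904  0.0309]
(195, 153) [-0.1145 -0.0526]
(322, 153) [-0.1156  0.0573]
(227, 262) [-0.0115 -0.0265]
(288, 262) [-0.0119  0.0316]
```

{"name": "arm_command", "arguments": {
  "steps": [0,0,0.002,0.02,0,0,0,0,0.02,0,0,0,0,0.006,0,0,0,0,0.002,0,0,0,0,0.001,0,0,0,0,0,0]
}}

```text
t: 2.58
tcp_pos: [0.4163, 0.1522, 0.0743]
eef_rot: [-0.284, 3.127, 0.0]
contact_force: [0.6, 0.2, -0.6]
finger_gap: 0.0003
grasp_force: 0.0
```

{"name": "arm_command", "arguments": {
  "steps": [0,0,0,0.001,0,0,0,0,0.001,0,0,0,0,0.001,0,0,0,0,0.001,0]
}}

```text
t: 2.92
tcp_pos: [0.4157, 0.152, 0.0698]
eef_rot: [-0.285, 3.128, 0.0]
contact_force: [0.4, 0.0, 0.2]
finger_gap: 0.0001
grasp_force: 0.0
```

{"name": "arm_command", "arguments": {
  "steps": [0,0,0,0.001,0,0,0,0,0.001,0,0,0,0,0,0]
}}

```text
t: 3.17
tcp_pos: [0.4152, 0.1519, 0.0673]
eef_rot: [0.285, -3.128, -0.0]
contact_force: [0.5, -0.2, -0.4]
finger_gap: 0.0004
grasp_force: 0.0
```

{"name": "arm_command", "arguments": {
  "steps": [0,0,0,0.001,0,0,0,0,0.001,0,0,0,0,0,0]
}}

```text
t: 3.42
tcp_pos: [0.4153, 0.1519, 0.0653]
eef_rot: [0.285, -3.128, -0.0]
contact_force: [0.6, 0.1, 0.3]
finger_gap: 0.0005
grasp_force: 0.0
```

{"name": "arm_command", "arguments": {
  "steps": [0,0,0,0.001,0,0,0,0,0.001,0,0,0,0,0,0]
}}

```text
t: 3.67
tcp_pos: [0.4153, 0.1519, 0.0633]
eef_rot: [0.285, -3.128, -0.0]
contact_force: [0.7, -0.8, -0.8]
finger_gap: 0.0005
grasp_force: 0.0
```

{"name": "arm_command", "arguments": {
  "steps": [0,0,0,0.001,0,0,0,0,0.001,0]
}}

```text
t: 3.83
tcp_pos: [0.4155, 0.152, 0.0614]
eef_rot: [-0.285, 3.129, 0.0]
contact_force: [0.9, -0.5, 0.5]
finger_gap: 0.0005
grasp_force: 0.0
```

{"name": "arm_command", "arguments": {
  "steps": [0,0,0,0.001,0,0,0,0,0.001,0]
}}

```text
t: 4.0
tcp_pos: [0.4154, 0.152, 0.0594]
eef_rot: [-0.285, 3.129, 0.0]
contact_force: [-0.5, -0.4, -0.1]
finger_gap: 0.0002
grasp_force: 0.0
```

Run:
```python
from h import *
go()
im=vision.camera("scene")[:,:,::-1];w=vision.camera("wrist")[:,:,::-1]
A=cv2.resize(im[170:290,260:360],(500,600),interpolation=2)
B=cv2.resize(w[120:300,180:330],(300,360),interpolation=2)
cv2.imwrite("pics/p1.png",np.hstack([A,np.vstack([B,np.zeros((240,300,3),np.uint8)])]))
```

```text
t 4.0 tcp [0.4154 0.152  0.0594] yaw 100.41 tilt 0.01 j6 -1.56 F [-0.5 -0.4 -0.1]
```

View pics/p1.png

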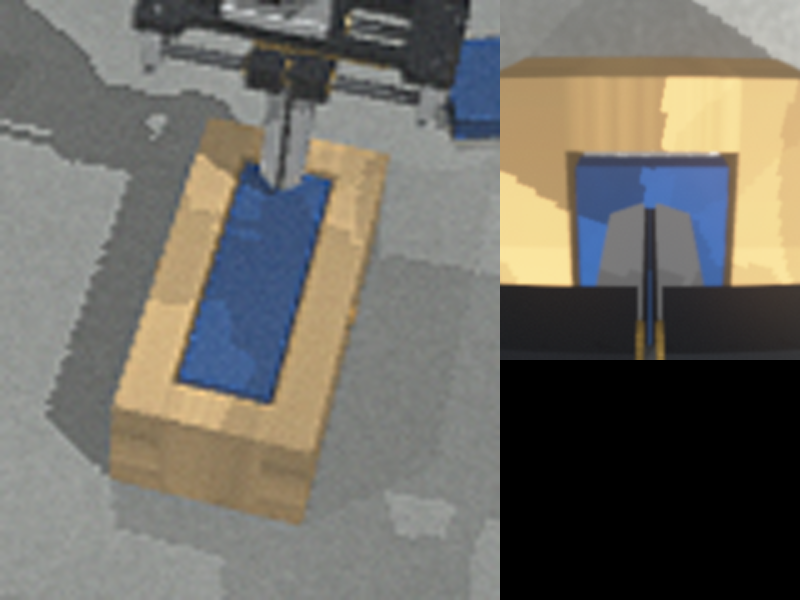

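The picture shows the near end lowered under the fingertips at (285,185) in the left crop, and the far end rising over the well's rim at (180-272,390). The end has given 10 mm, more than the bung's 6 mm, so this is the free end. I keep pressing.

{"name": "arm_command", "arguments": {
  "steps": [0,0,0,0.002,0,0,0,0,0.002,0,0,0,0,0.002,0]
}}

```text
t: 4.35
tcp_pos: [0.4154, 0.152, 0.0533]
eef_rot: [-0.285, 3.129, 0.0]
contact_force: [0.2, -0.6, 0.0]
finger_gap: 0.0001
grasp_force: 0.0
```

{"name": "arm_command", "arguments": {
  "steps": [0,0,0,0.002,0,0,0,0,0.002,0,0,0,0,0.002,0]
}}

```text
t: 4.6
tcp_pos: [0.4154, 0.152, 0.0472]
eef_rot: [0.285, -3.129, -0.0]
contact_force: [0.4, -0.7, 1.3]
finger_gap: 0.0003
grasp_force: 1.4
```

{"name": "arm_command", "arguments": {
  "steps": [0,0,0,0.001,0,0,0,0,0.001,0,0,0,0,0.001,0]
}}

```text
t: 4.85
tcp_pos: [0.4151, 0.1519, 0.0456]
eef_rot: [0.285, -3.128, 0.0]
contact_force: [-5.3, -1.2, 22.2]
finger_gap: 0.0001
grasp_force: 10.9
```

{"name": "arm_command", "arguments": {
  "steps": [0,0,0,0.001,0,0,0,0,0.001,0,0,0,0,0,0]
}}

```text
t: 5.1
tcp_pos: [0.4152, 0.1519, 0.0455]
eef_rot: [-0.285, 3.128, -0.0]
contact_force: [-7.4, -0.9, 27.8]
finger_gap: 0.0004
grasp_force: 14.3
```

The tray has reached its stop: 28 N with the finger 24.5 mm down. I retract and move over the raised far end.

{"name": "arm_command", "arguments": {
  "steps": [0,0,0,-0.02,0,0,0,0,-0.04,0,0,0,0,-0.04,0,0.5,-0.032,0,0,0,1,-0.032,0,0,0,1,-0.032,0,0,0,1,-0.032,0,0,0,1,0,0,0,0]
}}

```text
t: 5.77
tcp_pos: [0.5479, 0.1759, 0.142]
eef_rot: [-0.283, 3.123, 0.001]
contact_force: [0.2, -0.3, -0.3]
finger_gap: 0.0302
grasp_force: 0.0
```

```bash
sed -i 's/^DC=.*;/DC=np.array([.4807,.1635]);/' h.py
python3 - <<'E'
from h import *
go(deck(.063,0,.012),100.4)
w=vision.camera("wrist")[:,:,::-1]
im=vision.camera("scene")[:,:,::-1];t=vision.camera("top")[:,:,::-1]
A=cv2.resize(im[170:290,250:370],(400,400),interpolation=2)
C=cv2.resize(w,None,fx=.78,fy=.78)
cv2.imwrite("pics/p2.png",np.hstack([A,C[:,:][:300].copy() if 0 else cv2.copyMakeBorder(C,0,400-C.shape[0],0,0,0)])); cv2.imwrite("pics/w2.png",w)
E
```

```text
t 5.77 tcp [0.5479 0.1759 0.142 ] yaw 100.37 tilt 0.34 j6 -1.56 F [ 0.2 -0.3 -0.3]
twist rad -0.0005 (tool z is down)
delta tool (before twist) [ 0.0057 -0.0001  0.0599]
```

View pics/p2.png

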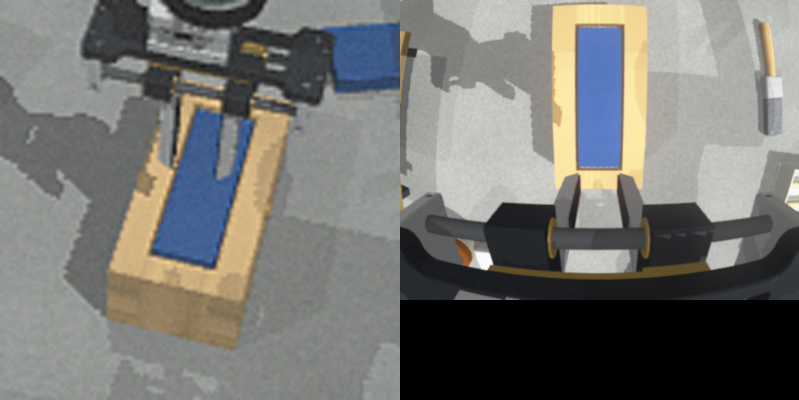

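Run:
```python
from h import *
def pr(c,p):
    m=vision.camera_model(c);q=m["world_to_cam"]@np.r_[p,1];return np.round([m["fx"]*q[0]/q[2]+m["cx"],m["fy"]*q[1]/q[2]+m["cy"]],1)
def prw(p):
    m=vision.camera_model("wrist"); s=manip.get_state(); M=R.from_rotvec(s["eef_rot"]).as_matrix(); T=m["T_tool_cam"]
    q=T[:3,:3].T@(M.T@(np.array(p)-s["tcp_pos"])-T[:3,3]); th=np.arctan2(np.hypot(q[0],q[1]),q[2]); u=q[:2]/np.hypot(q[0],q[1])
    return np.round([m["cx"]+m["fx"]*th*u[0],m["cy"]+m["fy"]*th*u[1]],1)
for th in (-.43,-.2,0,.2,.43):
    o=[]
    for sgn in (-1,1):
        for y in (-.026,.026):
            s=.085*sgn; x=s*np.cos(th)-.0165*np.sin(th); z=-.0165+.0165*np.cos(th)+s*np.sin(th)
            o.append((pr("scene",deck(x,y,z)).tolist(),prw(deck(x,y,z)).tolist()))
    print(th,"near",o[:2],"far",o[2:])
for f in ("pics/scene0.png","pics/w2.png"):
    im=cv2.imread(f); m=cv2.inRange(cv2.cvtColor(im,cv2.COLOR_BGR2HSV),(105,110,40),(125,255,255))
    for c in cv2.findContours(m,0,1)[0]:
        if cv2.contourArea(c)>400: print(f,cv2.approxPolyDP(c,4,True)[:,0].tolist())
im=vision.camera("scene")[:,:,::-1]
m=cv2.inRange(cv2.cvtColor(im,cv2.COLOR_BGR2HSV),(105,110,40),(125,255,255))
for c in cv2.findContours(m,0,1)[0]:
    if cv2.contourArea(c)>400: print("now",cv2.approxPolyDP(c,4,True)[:,0].tolist())
```

```text
-0.43 near [([308.3, 197.4], [222.4, 51.3]), ([325.7, 201.0], [287.2, 51.2])] far [([294.8, 252.5], [231.2, 210.0]), ([312.8, 256.7], [278.5, 210.0])]
-0.2 near [([308.6, 199.1], [224.6, 45.2]), ([325.8, 202.7], [284.9, 45.2])] far [([294.9, 248.9], [229.8, 217.9]), ([313.1, 253.2], [279.9, 217.9])]
0 near [([308.6, 201.7], [226.4, 44.5]), ([325.6, 205.3], [283.1, 44.4])] far [([295.3, 244.7], [228.4, 222.1]), ([313.7, 249.0], [281.3, 222.0])]
0.2 near [([308.3, 205.2], [228.0, 47.2]), ([325.2, 208.7], [281.5, 47.2])] far [([296.0, 239.7], [226.8, 223.0]), ([314.5, 243.9], [283.0, 223.0])]
0.43 near [([307.7, 210.0], [229.7, 53.8]), ([324.4, 213.6], [279.8, 53.8])] far [([297.2, 233.1], [224.7, 219.3]), ([315.8, 237.3], [285.2, 219.3])]
pics/scene0.png [[309, 203], [296, 245], [313, 249], [325, 206]]
pics/scene0.png [[423, 188], [416, 174], [347, 179], [351, 197]]
pics/scene0.png [[250, 124], [237, 117], [193, 148], [210, 156]]
pics/scene0.png [[501, 27], [462, 117], [475, 106], [486, 113], [508, 75], [511, 36]]
pics/scene0.png [[475, 11], [460, 15], [452, 9], [427, 108], [454, 114],
[... 212 characters left out ...]
ene0.png [[197, 0], [198, 14], [212, 14], [213, 29], [246, 33], [261, 19], [261, 0]]
pics/w2.png [[229, 37], [229, 211], [280, 212], [282, 37]]
now [[309, 203], [296, 245], [313, 249], [321, 221], [315, 222], [318, 205]]
now [[423, 188], [416, 174], [349, 178], [351, 197]]
now [[250, 124], [237, 117], [192, 147], [202, 154], [210, 140], [208, 157]]
now [[511, 4], [462, 117], [499, 127], [511, 102]]
now [[497, 0], [454, 0], [429, 99], [433, 103], [427, 108], [454, 114], [499, 8]]
now [[444, 0], [415, 0], [393, 89], [396, 100], [402, 98], [394, 87], [411, 85], [414, 93], [407, 96], [419, 92], [412, 99], [419, 104]]
now [[197, 0], [198, 14], [212, 14], [213, 29], [246, 33], [261, 19], [261, 0]]
```

Run:
```python
from h import *
def pr(c,p):
    m=vision.camera_model(c);q=m["world_to_cam"]@np.r_[p,1];return np.round([m["fx"]*q[0]/q[2]+m["cx"],m["fy"]*q[1]/q[2]+m["cy"]],1)
print("tip in scene",[(z,pr("scene",[.4154,.152,z]).tolist()) for z in (.05,.0594,.07,.08,.09)])
M=R.from_rotvec([-.285,3.129,0]).as_matrix();P=np.array([.4154,.152,.0594])
def prw(p):
    m=vision.camera_model("wrist"); T=m["T_tool_cam"]
    q=T[:3,:3].T@(M.T@(np.array(p)-P)-T[:3,3]); r=np.hypot(q[0],q[1]);th=np.arctan2(r,q[2])
    return np.round([m["cx"]+m["fx"]*th*q[0]/r,m["cy"]+m["fy"]*th*q[1]/r],1)
for z in (-.03,-.015,0): print(z,"plinth end",prw(deck(-.085,-.026,z)),prw(deck(-.085,.026,z)))
print("well end",prw(deck(-.09,-.029,0)),prw(deck(-.09,.029,0)),"deck",prw(deck(-.115,-.056,0)),prw(deck(-.115,.056,0)))
print("tip in wrist",prw(P+[0,0,1e-6]))
s=manip.get_state();print(s["tcp_pos"],s["finger_gap"])
```

```text
tip in scene [(0.05, [315.4, 212.4]), (0.0594, [315.7, 210.3]), (0.07, [315.9, 207.9]), (0.08, [316.2, 205.7]), (0.09, [316.5, 203.4])]
-0.03 plinth end [221.3 192.4] [288.4 192.4]
-0.015 plinth end [219.  197.5] [290.7 197.4]
0 plinth end [216.5 203.2] [293.3 203.2]
well end [211.8 196.1] [297.9 196. ] deck [171.1 159.9] [338.6 159.8]
tip in wrist [255.5 223.9]
[0.53991771 0.17484655 0.14193316] 0.04657387663961319
```

The plinth is still flat: its scene corners are unchanged, at (309,203), (296,245) and (313,249). Contact only came at a reported z of about 0.048, so the shut tips sit roughly 20 mm above the reported TCP. The 28 N therefore means the -x end is the blocked one. I'll press the +x end instead.

{"name": "arm_command", "arguments": {
  "steps": [0,-0.006,0.002,0,0,0,0,0,0,0,0,0,0,0,0,0,0,0,0.02,0,0,0,0,0.03,0,0,0,0,0.025,0,0,0,0,0.005,0,0,0,0,0,0]
}}

```text
t: 6.63
tcp_pos: [0.545, 0.1778, 0.061]
eef_rot: [0.285, -3.125, 0.001]
contact_force: [0.3, 0.4, 0.2]
finger_gap: 0.0013
grasp_force: 0.0
```

{"name": "arm_command", "arguments": {
  "steps": [0,0,0,0.002,0,0,0,0,0.002,0,0,0,0,0,0]
}}

```text
t: 6.88
tcp_pos: [0.5478, 0.1783, 0.0597]
eef_rot: [-0.285, 3.126, 0.0]
contact_force: [0.0, 0.9, 0.2]
finger_gap: 0.0005
grasp_force: 0.0
```

{"name": "arm_command", "arguments": {
  "steps": [0,0,0,0.002,0,0,0,0,0.002,0,0,0,0,0,0]
}}

```text
t: 7.13
tcp_pos: [0.5469, 0.1781, 0.0546]
eef_rot: [-0.285, 3.128, 0.0]
contact_force: [0.1, -0.0, -0.8]
finger_gap: 0.0005
grasp_force: 0.0
```

{"name": "arm_command", "arguments": {
  "steps": [0,0,0,0.002,0,0,0,0,0.002,0,0,0,0,0,0]
}}

```text
t: 7.38
tcp_pos: [0.5465, 0.178, 0.05]
eef_rot: [0.285, -3.128, -0.0]
contact_force: [-0.8, 0.6, 0.3]
finger_gap: 0.0004
grasp_force: 0.0
```

{"name": "arm_command", "arguments": {
  "steps": [0,0,0,0.002,0,0,0,0,0.002,0,0,0,0,0,0]
}}

```text
t: 7.63
tcp_pos: [0.5475, 0.1782, 0.0466]
eef_rot: [-0.285, 3.127, 0.0]
contact_force: [0.2, 0.4, 0.2]
finger_gap: 0.0009
grasp_force: 0.4
```

{"name": "arm_command", "arguments": {
  "steps": [0,0,0,0.002,0,0,0,0,0.001,0,0,0,0,0,0]
}}

```text
t: 7.88
tcp_pos: [0.5481, 0.1783, 0.0438]
eef_rot: [-0.285, 3.126, 0.0]
contact_force: [2.3, 0.9, 2.7]
finger_gap: 0.0006
grasp_force: 1.5
```

The end gives at about 3 N, so it is the free one. I continue.

{"name": "arm_command", "arguments": {
  "steps": [0,0,0,0.002,0,0,0,0,0.002,0,0,0,0,0.002,0]
}}

```text
t: 8.13
tcp_pos: [0.5488, 0.1785, 0.038]
eef_rot: [-0.284, 3.125, 0.001]
contact_force: [4.3, 0.6, 3.7]
finger_gap: 0.0002
grasp_force: 2.4
```

{"name": "arm_command", "arguments": {
  "steps": [0,0,0,0.002,0,0,0,0,0.002,0,0,0,0,0.002,0]
}}

```text
t: 8.38
tcp_pos: [0.5479, 0.1783, 0.0315]
eef_rot: [-0.285, 3.127, 0.0]
contact_force: [5.0, 1.2, 4.0]
finger_gap: 0.0007
grasp_force: 2.5
```

{"name": "arm_command", "arguments": {
  "steps": [0,0,0,0.002,0,0,0,0,0.002,0,0,0,0,0.002,0]
}}

```text
t: 8.63
tcp_pos: [0.5473, 0.1782, 0.0253]
eef_rot: [-0.285, 3.128, 0.0]
contact_force: [5.0, 1.2, 3.4]
finger_gap: 0.0003
grasp_force: 2.5
```

{"name": "arm_command", "arguments": {
  "steps": [0,0,0,0.002,0,0,0,0,0.002,0]
}}

```text
t: 8.8
tcp_pos: [0.5469, 0.1781, 0.0211]
eef_rot: [0.285, -3.129, -0.0]
contact_force: [4.8, 1.0, 3.1]
finger_gap: 0.0004
grasp_force: 2.4
```

{"name": "arm_command", "arguments": {
  "steps": [0,0,0,0.001,0,0,0,0,0.001,0,0,0,0,0,0]
}}

```text
t: 9.05
tcp_pos: [0.5468, 0.1781, 0.0198]
eef_rot: [0.285, -3.129, -0.0]
contact_force: [3.2, 0.1, 6.4]
finger_gap: 0.0003
grasp_force: 3.6
```

{"name": "arm_command", "arguments": {
  "steps": [0,0,0,0.001,0,0,0,0,0.001,0,0,0,0,0,0]
}}

```text
t: 9.3
tcp_pos: [0.5469, 0.1782, 0.0193]
eef_rot: [-0.285, 3.128, 0.0]
contact_force: [2.4, 0.4, 14.7]
finger_gap: 0.0007
grasp_force: 7.0
```

{"name": "arm_command", "arguments": {
  "steps": [0,0,0,-0.02,0,0,0,0,-0.04,0,0,0,0,-0.04,0,0.4,0.012,0,-0.025,0,0.8,0.038,0,0,0,0.8,0.039,0,0,0,0.8,0.04,0,0,0,0.8,0,0,0,0]
}}

```text
t: 9.97
tcp_pos: [0.4056, 0.1524, 0.1395]
eef_rot: [0.284, -3.109, 0.003]
contact_force: [-0.5, 0.4, -0.6]
finger_gap: 0.0302
grasp_force: 0.0
```

{"name": "arm_command", "arguments": {
  "steps": [0.8,0,0,0,0,0.8,0,0,0,0,0.8,0,0,0,0]
}}

```text
t: 10.22
tcp_pos: [0.42, 0.1548, 0.142]
eef_rot: [0.285, -3.127, 0.0]
contact_force: [0.7, -0.8, 0.5]
finger_gap: 0.0504
grasp_force: 0.0
```

Run:
```python
from h import *
go(deck(-.063,0,-.009),100.4)
w=vision.camera("wrist")[:,:,::-1]
im=vision.camera("scene")[:,:,::-1]
A=cv2.resize(im[170:290,250:370],(400,400),interpolation=2)
C=cv2.resize(w,None,fx=.78,fy=.78)
cv2.imwrite("pics/p3.png",np.hstack([A,cv2.copyMakeBorder(C,0,400-C.shape[0],0,0,0)])); cv2.imwrite("pics/w3.png",w)
```

```text
t 10.22 tcp [0.42   0.1548 0.142 ] yaw 100.4 tilt 0.11 j6 -1.56 F [ 0.7 -0.8  0.5]
twist rad 0.0001 (tool z is down)
delta tool (before twist) [ 0.0016 -0.0024  0.081 ]
```

View pics/p3.png

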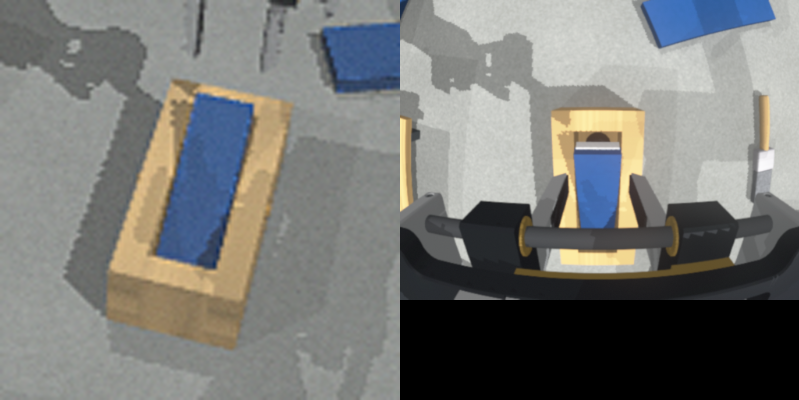

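It is now clearly tipped. The raised near end is at wrist crop (575-620,150), centred between the finger tips at (566,177) and (632,177), and the bung shows beneath it.

{"name": "arm_command", "arguments": {
  "steps": [0.8,0,-0.001,0,0,0.8,0,0,0,0,0.8,0,0,0.01,0,0.8,0,0,0.015,0,0.8,0,0,0.015,0,0.8,0,0,0.015,0,0.8,0,0,0.005,0,0.8,0,0,0,0]
}}

```text
t: 10.98
tcp_pos: [0.4192, 0.1536, 0.0812]
eef_rot: [0.284, -3.125, 0.0]
contact_force: [-0.0, 0.1, 0.0]
finger_gap: 0.0752
grasp_force: 0.0
```

{"name": "arm_command", "arguments": {
  "steps": [0.8,0,0,0.008,0,0.8,0,0,0.004,0,0.8,0,0,0.002,0,0.8,0,0,0.002,0,0.8,0,0,0,0]
}}

```text
t: 11.4
tcp_pos: [0.4201, 0.1538, 0.0664]
eef_rot: [0.285, -3.129, -0.0]
contact_force: [0.1, -0.4, 0.3]
finger_gap: 0.0752
grasp_force: 0.0
```

Run:
```python
from h import *
go(deck(-.063,0,-.009),100.4)
```

```text
t 11.4 tcp [0.4201 0.1538 0.0664] yaw 100.41 tilt 0.0 j6 -1.56 F [ 0.1 -0.4  0.3]
twist rad 0.0001 (tool z is down)
delta tool (before twist) [ 0.0017 -0.0014  0.0054]
```

{"name": "arm_command", "arguments": {
  "steps": [0.8,0,0,0.002,0,0.8,0,0,0.002,0,0,0,0,0,0,0,0,0,0,0,0,0,0,0,0,0,0,0,0,0,0,0,0,0,0,0,0,0,0,0],
  "newtons": 25
}}

```text
t: 12.07
tcp_pos: [0.4203, 0.1539, 0.0625]
eef_rot: [-0.285, 3.128, 0.0]
contact_force: [0.3, 0.5, 0.0]
finger_gap: 0.0518
grasp_force: 25.0
```

{"name": "arm_command", "arguments": {
  "steps": [0,0,0,0,0,0,0,0,-0.002,0,0,0,0,-0.003,0,0,0,0,-0.005,0,0,0,0,-0.008,0,0,0,0,-0.01,0,0,0,0,-0.01,0,0,0,0,0,0]
}}

```text
t: 12.73
tcp_pos: [0.4211, 0.1541, 0.1027]
eef_rot: [-0.285, 3.126, 0.001]
contact_force: [1.2, 0.6, -0.9]
finger_gap: 0.0516
grasp_force: 25.0
```

{"name": "arm_command", "arguments": {
  "steps": [0,0,0,-0.01,0,0,0,0,-0.015,0,0,0,0,-0.02,0,0,0,0,-0.025,0,0,0,0,-0.025,0,0,0,0,-0.025,0,0,0,0,-0.015,0,0,0,0,0,0]
}}

```text
t: 13.4
tcp_pos: [0.4218, 0.1542, 0.2387]
eef_rot: [-0.284, 3.122, 0.001]
contact_force: [0.2, 0.2, -1.7]
finger_gap: 0.0515
grasp_force: 25.0
```

Run:
```python
from h import *
go(shelf(-.06,.07,.12),85.9)
w=vision.camera("wrist")[:,:,::-1]
im=vision.camera("scene")[:,:,::-1]
A=cv2.resize(im[110:260,240:390],(400,400),interpolation=2)
C=cv2.resize(w,None,fx=.78,fy=.78)
cv2.imwrite("pics/p4.png",np.hstack([A,cv2.copyMakeBorder(C,0,400-C.shape[0],0,0,0)]))
```

```text
t 13.4 tcp [0.4218 0.1542 0.2387] yaw 100.41 tilt 0.36 j6 -1.56 F [ 0.2  0.2 -1.7]
twist rad 0.2532 (tool z is down)
delta tool (before twist) [-0.0147 -0.3541  0.0308]
```

View pics/p4.png

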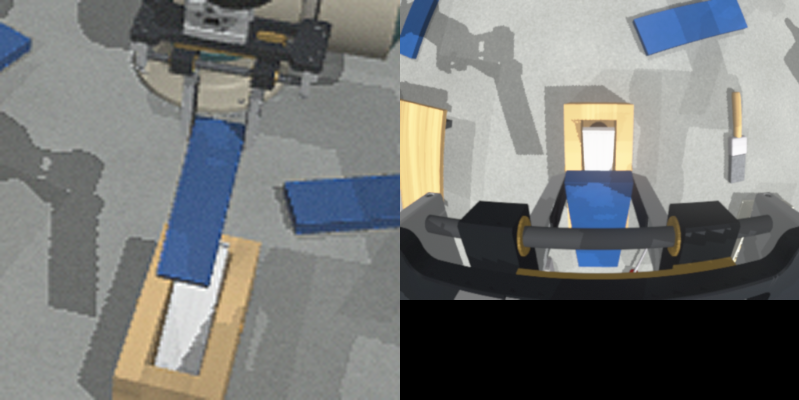

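The plinth is held by the raised end at crop (220,120), with the far end hanging at (185,280), clear of the deck. Next I carry it to the shelf.

{"name": "arm_command", "arguments": {
  "steps": [0,0,-0.01,0,0,0,0,-0.02,0,0,0,0,-0.03,0,0,0,0,-0.03,0,0,0,0,-0.03,0,0,0,0,-0.03,0,0,0,0,-0.03,0,0,0,0,-0.03,0,0]
}}

```text
t: 14.17
tcp_pos: [0.4567, -0.0547, 0.2337]
eef_rot: [0.284, -3.125, -0.001]
contact_force: [0.3, 1.4, -2.1]
finger_gap: 0.0515
grasp_force: 25.0
```

{"name": "arm_command", "arguments": {
  "steps": [0,0,-0.03,0,0,0,0,-0.03,0,0,0,0,-0.03,0,0.02,0,0,-0.03,0,0.04,0,0,-0.015,0,0.06,0,0,-0.005,0,0.06,0,0,0,0,0.05,0,0,0,0,0.023]
}}

```text
t: 14.83
tcp_pos: [0.4798, -0.1916, 0.2333]
eef_rot: [-0.117, -3.135, -0.003]
contact_force: [0.9, -0.5, -2.0]
finger_gap: 0.0518
grasp_force: 25.0
```

```bash
cat >> h.py <<'E'
def blue(c):
    im=vision.camera(c)[:,:,::-1]; m=cv2.inRange(cv2.cvtColor(im,cv2.COLOR_BGR2HSV),(105,110,40),(125,255,255))
    return [cv2.approxPolyDP(k,3,True)[:,0].tolist() for k in cv2.findContours(m,0,1)[0] if 300<cv2.contourArea(k)<4500]
E
python3 - <<'E'
from h import *
go(shelf(-.075,.075,.12),85.9)
print(*blue("scene"),sep="\n"); print("top",*blue("top"),sep="\n")
E
```

```text
t 14.83 tcp [ 0.4798 -0.1916  0.2333] yaw 85.72 tilt 0.25 j6 -2.01 F [ 0.9 -0.5 -2. ]
twist rad -0.0032 (tool z is down)
delta tool (before twist) [-0.0057  0.0067  0.0253]
[[423, 188], [416, 174], [347, 179], [351, 197], [422, 192]]
[[250, 124], [237, 117], [214, 132], [214, 139], [207, 145], [204, 134], [194, 130], [165, 180], [180, 187], [201, 153], [205, 158], [245, 132]]
[[511, 4], [462, 117], [498, 127], [511, 103]]
[[497, 0], [454, 0], [427, 108], [454, 114], [499, 8]]
[[444, 0], [427, 4], [413, 0], [414, 5], [409, 1], [407, 10], [412, 11], [406, 14], [407, 24], [390, 87], [395, 86], [400, 94], [396, 89], [405, 83], [402, 81], [406, 77], [402, 75], [409, 72], [408, 78], [414, 84], [406, 81], [421, 95], [415, 94], [413, 101], [407, 103], [419, 104]]
[[211, 11], [213, 29], [220, 26], [246, 33], [261, 19], [261, 1], [233, 0]]
top
[[188, 276], [118, 319], [129, 339], [199, 296]]
[[361, 257], [351, 296], [364, 304], [380, 286], [384, 263]]
[[329, 140], [329, 168], [342, 173], [349, 159], [347, 142]]
```

Run:
```python
from h import *
for a,b in (((347,141.5),(165,180)),((329,140),(180,187))):
    x,e=tri(a,b); v=x[:2]-FC; an=np.radians(FA)
    print(x.round(4),round(e,4),"shelf",(v@[np.cos(an),np.sin(an)]).round(4),(v@[-np.sin(an),np.cos(an)]).round(4))
```

```text
[ 0.6196 -0.2274  0.2   ] 0.0002 shelf 0.0614 0.0426
[ 0.6226 -0.1794  0.1976] 0.0033 shelf 0.061 0.0907
```

{"name": "arm_command", "arguments": {
  "steps": [0,-0.003,0.007,0.01,0,0,0,0,0.02,0,0,0,0,0.02,0,0,0,0,0.02,0,0,0,0,0.01,0,0,0,0,0.005,0,0,0,0,0,0]
}}

```text
t: 15.52
tcp_pos: [0.4841, -0.1831, 0.1492]
eef_rot: [-0.111, -3.137, -0.002]
contact_force: [0.0, 0.2, -1.4]
finger_gap: 0.0517
grasp_force: 25.0
```

{"name": "arm_command", "arguments": {
  "steps": [0,0,0,0.004,0,0,0,0,0.003,0,0,0,0,0.002,0,0,0,0,0,0]
}}

```text
t: 15.85
tcp_pos: [0.4849, -0.184, 0.1416]
eef_rot: [0.112, 3.139, -0.0]
contact_force: [-0.2, 0.1, -0.9]
finger_gap: 0.052
grasp_force: 25.0
```

{"name": "arm_command", "arguments": {
  "steps": [0,0,0,0.003,0,0,0,0,0.002,0,0,0,0,0,0]
}}

```text
t: 16.1
tcp_pos: [0.4846, -0.1839, 0.1361]
eef_rot: [-0.112, -3.139, -0.001]
contact_force: [-0.8, -0.1, -1.8]
finger_gap: 0.0517
grasp_force: 25.0
```

{"name": "arm_command", "arguments": {
  "steps": [0,0,0,0.002,0,0,0,0,0.002,0,0,0,0,0,0]
}}

```text
t: 16.35
tcp_pos: [0.4848, -0.1842, 0.1325]
eef_rot: [0.112, 3.139, -0.001]
contact_force: [0.2, -0.7, 1.1]
finger_gap: 0.0519
grasp_force: 25.0
```

{"name": "arm_command", "arguments": {
  "steps": [0,0,0,0.002,0,0,0,0,0.002,0,0,0,0,0,0]
}}

```text
t: 16.6
tcp_pos: [0.4848, -0.1841, 0.1282]
eef_rot: [0.112, 3.14, -0.0]
contact_force: [-0.8, -0.8, 0.7]
finger_gap: 0.0518
grasp_force: 25.0
```

{"name": "arm_command", "arguments": {
  "steps": [0,0,0,0.002,0,0,0,0,0.002,0,0,0,0,0,0]
}}

```text
t: 16.85
tcp_pos: [0.4847, -0.1839, 0.124]
eef_rot: [-0.112, -3.139, -0.0]
contact_force: [-1.7, -0.3, 0.7]
finger_gap: 0.0516
grasp_force: 25.0
```

The low end touched down at z 0.1335 and now pivots at a light force. I flatten it by lowering while backing off slightly.

{"name": "arm_command", "arguments": {
  "steps": [0,0.002,0,0.004,0,0,0.002,0,0.004,0,0,0.001,0,0.004,0,0,0.001,0,0.004,0,0,0.001,0,0.004,0,0,0.001,0,0.004,0]
}}

```text
t: 17.35
tcp_pos: [0.4761, -0.1832, 0.0998]
eef_rot: [-0.112, -3.138, -0.001]
contact_force: [-2.0, -0.5, 1.2]
finger_gap: 0.0519
grasp_force: 25.0
```

{"name": "arm_command", "arguments": {
  "steps": [0,0.001,0,0.004,0,0,0.001,0,0.004,0,0,0.001,0,0.004,0,0,0,0,0.004,0,0,0,0,0.003,0,0,0,0,0.002,0,0,0,0,0,0]
}}

```text
t: 17.93
tcp_pos: [0.4737, -0.1831, 0.079]
eef_rot: [-0.112, -3.139, -0.001]
contact_force: [-1.3, -0.2, 1.0]
finger_gap: 0.0518
grasp_force: 25.0
```

Run:
```python
from h import *
go(shelf(-.08,.075,-.02),85.9)
print(*blue("scene")[1:3],sep="\n"); print("top",*blue("top"),sep="\n")
```

```text
t 17.93 tcp [ 0.4737 -0.1831  0.079 ] yaw 85.91 tilt 0.04 j6 -2.01 F [-1.3 -0.2  1. ]
twist rad 0.0001 (tool z is down)
delta tool (before twist) [-0.0073 -0.0014  0.0109]
[[212, 173], [203, 170], [172, 208], [185, 214], [213, 182]]
[[250, 124], [237, 117], [217, 130], [214, 139], [229, 143], [249, 129]]
top
[[188, 276], [118, 319], [129, 339], [199, 296]]
[[377, 261], [376, 294], [365, 315], [351, 329], [350, 338], [364, 343], [384, 263]]
[[336, 148], [319, 147], [318, 183], [323, 182], [323, 173]]
```

{"name": "arm_command", "arguments": {
  "steps": [0,0,0,0.002,0,0,0,0,0.002,0,0,0,0,0.002,0,0,0,0,0,0]
}}

```text
t: 18.37
tcp_pos: [0.4738, -0.1832, 0.0731]
eef_rot: [0.112, 3.14, 0.0]
contact_force: [-0.4, -0.8, 1.4]
finger_gap: 0.0518
grasp_force: 25.0
```

{"name": "arm_command", "arguments": {
  "steps": [0,0,0,0.001,0,0,0,0,0.001,0,0,0,0,0,0]
}}

```text
t: 18.62
tcp_pos: [0.4738, -0.1832, 0.0713]
eef_rot: [-0.112, -3.139, -0.0]
contact_force: [-1.6, -0.5, 0.6]
finger_gap: 0.0521
grasp_force: 25.0
```

{"name": "arm_command", "arguments": {
  "steps": [0,0,0,0.001,0,0,0,0,0.001,0,0,0,0,0,0]
}}

```text
t: 18.87
tcp_pos: [0.4738, -0.1832, 0.0693]
eef_rot: [0.112, 3.14, 0.0]
contact_force: [-0.9, -0.5, 0.2]
finger_gap: 0.0519
grasp_force: 25.0
```

{"name": "arm_command", "arguments": {
  "steps": [0,0,0,0.001,0,0,0,0,0.001,0,0,0,0,0,0]
}}

```text
t: 19.12
tcp_pos: [0.4739, -0.1832, 0.0685]
eef_rot: [0.112, 3.139, -0.0]
contact_force: [-2.7, -0.2, 8.0]
finger_gap: 0.0519
grasp_force: 28.8
```

{"name": "arm_command", "arguments": {
  "steps": [0,0,0,0.001,0,0,0,0,0.001,0,0,0,0,0,0]
}}

```text
t: 19.37
tcp_pos: [0.474, -0.1833, 0.0684]
eef_rot: [0.112, 3.138, -0.001]
contact_force: [-5.7, 2.7, 20.6]
finger_gap: 0.0516
grasp_force: 34.9
```

{"name": "arm_command", "arguments": {
  "steps": [0,0,0,-0.0025,0,0,0,0,0,0,0,0,0,0,0,0,0,0,0,0],
  "newtons": 3
}}

```text
t: 19.7
tcp_pos: [0.4743, -0.1833, 0.0685]
eef_rot: [0.112, 3.139, -0.0]
contact_force: [-1.5, 0.8, 7.2]
finger_gap: 0.0517
grasp_force: 6.9
```

{"name": "arm_command", "arguments": {
  "steps": [0.6,0,0,0,0,0.65,0,0,0,0,0.75,0,0,0,0,0.8,0,0,0,0,0.8,0,0,-0.005,0,0.8,0,0,-0.02,0,0.8,0,0,-0.035,0,0.8,0,0,-0.035,0]
}}

```text
t: 20.37
tcp_pos: [0.4726, -0.1822, 0.1626]
eef_rot: [-0.112, -3.136, -0.004]
contact_force: [-0.3, -1.3, -0.7]
finger_gap: 0.0755
grasp_force: 0.0
```

{"name": "arm_command", "arguments": {
  "steps": [0.8,0.02,0.02,-0.02,0,0.8,0.03,0.03,0,0,0.8,0.03,0.03,0,0,0.8,0.02,0.03,0,0,0.8,0,0,0,0]
}}

```text
t: 20.78
tcp_pos: [0.3777, -0.0622, 0.1825]
eef_rot: [-0.108, -3.136, -0.007]
contact_force: [0.6, -0.2, 0.6]
finger_gap: 0.0754
grasp_force: 0.0
```

```bash
cat >> h.py <<'E'
def inshelf(p):
    a=np.radians(FA); v=np.array(p[:2])-FC; return np.array([v@[np.cos(a),np.sin(a)],v@[-np.sin(a),np.cos(a)]])
def measure():
    im=vision.camera("top")[:,:,::-1]; m=cv2.inRange(cv2.cvtColor(im,cv2.COLOR_BGR2HSV),(105,110,40),(125,255,255)); m[240:]=0
    k=max(cv2.findContours(m,0,1)[0],key=cv2.contourArea); r=cv2.minAreaRect(k)
    B=np.array([inshelf(atz("top",p,.102)) for p in cv2.boxPoints(r)]); e=[B[1]-B[0],B[2]-B[1]]; L=max(e,key=np.linalg.norm)
    print("plinth in shelf ctr",inshelf(atz("top",r[0],.102)).round(4),"sides",[np.linalg.norm(v).round(4) for v in e],"ang",np.degrees(np.arctan(L[1]/L[0])).round(2))
    print(np.round(B,4).tolist()); return im
E
python3 - <<'E'
from h import *
go(); measure()
for k in blue("scene"): print(k)
E
```

```text
t 20.78 tcp [ 0.3777 -0.0622  0.1825] yaw 86.07 tilt 0.34 j6 -1.85 F [ 0.6 -0.2  0.6]
plinth in shelf ctr [-0.0143  0.0747] sides [np.float64(0.168), np.float64(0.0508)] ang -0.06
[[-0.0979, 0.1], [0.0702, 0.0998], [0.0707, 0.049], [-0.0972, 0.0501]]
[[423, 188], [416, 174], [347, 178], [351, 197], [422, 192]]
[[217, 178], [204, 173], [171, 206], [185, 214]]
[[238, 119], [193, 147], [200, 142], [203, 148], [197, 147], [202, 150], [206, 144], [209, 150], [201, 152], [206, 158], [204, 152], [218, 146], [220, 149], [239, 136]]
[[511, 4], [462, 117], [498, 127], [511, 103]]
[[497, 0], [454, 0], [427, 108], [454, 114], [499, 8]]
[[444, 0], [409, 1], [398, 50], [401, 53], [397, 55], [390, 87], [394, 87], [394, 80], [400, 87], [394, 90], [408, 85], [405, 89], [410, 94], [406, 97], [394, 92], [394, 97], [398, 92], [400, 96], [396, 98], [402, 98], [399, 101], [419, 104], [410, 101], [407, 88], [412, 88], [411, 96], [419, 96], [413, 98], [415, 102], [420, 100]]
[[197, 0], [199, 14], [212, 14], [213, 29], [232, 29], [224, 19], [229, 0]]
```

The plinth lies flat and parallel at shelf (-14, 75) mm. I now turn the gripper 90° and push it square with both open fingers.

{"name": "arm_command", "arguments": {
  "steps": [1,0,0,0,-0.12,1,0,0,0,-0.12,1,0,0,0,-0.12,1,0,0,0,-0.12,1,0,0,0,-0.12,1,0,0,0,-0.12,1,0,0,0,-0.12,1,0,0,0,-0.12]
}}

```text
t: 21.55
tcp_pos: [0.3895, -0.0531, 0.1822]
eef_rot: [1.304, -2.837, 0.037]
contact_force: [1.0, -1.2, 0.1]
finger_gap: 0.0944
grasp_force: 0.0
```

{"name": "arm_command", "arguments": {
  "steps": [1,0,0,0,-0.12,1,0,0,0,-0.12,1,0,0,0,-0.12,1,0,0,0,-0.12,1,0,0,0,-0.12,1,0,0,0,0,1,0,0,0,0]
}}

```text
t: 22.13
tcp_pos: [0.3907, 0.0577, 0.1674]
eef_rot: [1.878, -2.362, 0.207]
contact_force: [0.0, 0.5, 0.4]
finger_gap: 0.0942
grasp_force: 0.0
```

Run:
```python
from h import *
go(shelf(-.014,.125,-.015),175.9)
```

```text
t 22.13 tcp [0.3907 0.0577 0.1674] yaw 167.15 tilt 10.3 j6 -2.7 F [0.  0.5 0.4]
twist rad -0.1528 (tool z is down)
delta tool (before twist) [ 0.1368 -0.1962  0.1272]
```

The last joint ran into its limit, so I turn the other way.

{"name": "arm_command", "arguments": {
  "steps": [1,0,0,0,0.12,1,0,0,0,0.12,1,0,0,0,0.12,1,0,0,0,0.12,1,0,0,0,0.12,1,0,0,0,0.12,1,0,0,0,0.12,1,0,0,0,0.12]
}}

```text
t: 22.8
tcp_pos: [0.391, 0.055, 0.1682]
eef_rot: [0.57, -3.038, 0.272]
contact_force: [0.4, 0.7, 0.3]
finger_gap: 0.0942
grasp_force: 0.0
```

{"name": "arm_command", "arguments": {
  "steps": [1,0,0,0,0.12,1,0,0,0,0.12,1,0,0,0,0.12,1,0,0,0,0.12,1,0,0,0,0.12,1,0,0,0,0.12,1,0,0,0,0.12,1,0,0,0,0.12]
}}

```text
t: 23.47
tcp_pos: [0.391, 0.055, 0.1682]
eef_rot: [0.895, 2.95, -0.268]
contact_force: [0.0, -0.5, -0.2]
finger_gap: 0.0938
grasp_force: 0.0
```

{"name": "arm_command", "arguments": {
  "steps": [1,0,0,0,0.12,1,0,0,0,0.12,1,0,0,0,0.12,1,0,0,0,0.12,1,0,0,0,0.12,1,0,0,0,0.12,1,0,0,0,0.12,1,0,0,0,0.12]
}}

```text
t: 24.13
tcp_pos: [0.391, 0.055, 0.1682]
eef_rot: [2.108, 2.154, -0.2]
contact_force: [-0.4, 0.6, 0.5]
finger_gap: 0.0936
grasp_force: 0.0
```

Run:
```python
from h import *
go(shelf(-.014,.125,-.015),175.9)
```

```text
t 24.13 tcp [0.391  0.055  0.1682] yaw 1.19 tilt 10.29 j6 0.18 F [-0.4  0.6  0.5]
twist rad 0.0923 (tool z is down)
delta tool (before twist) [-0.1782  0.1561  0.1276]
```

Run:
```python
from h import *
s=manip.get_state();M=R.from_rotvec(s["eef_rot"]).as_matrix();print(M.round(3));print(s["joints"].round(3))
```

```text
[[-0.022  1.    -0.006]
 [ 0.984  0.021 -0.179]
 [-0.178 -0.009 -0.984]]
[ 0.148  0.044  1.85  -0.184  1.285  0.182]
```

The tilt is 10°, with the fingers leaning towards -y at nearly equal heights. That suits a push towards the fence, so I keep it.

{"name": "arm_command", "arguments": {
  "steps": [1,0,0,0,0.092,1,0,0,0,0]
}}

```text
t: 24.3
tcp_pos: [0.391, 0.0552, 0.1682]
eef_rot: [2.196, 2.056, -0.191]
contact_force: [0.1, 0.4, -0.0]
finger_gap: 0.094
grasp_force: 0.0
```

Run:
```python
from h import *
go(shelf(-.014,.13,.06),175.9)
s=manip.get_state();M=R.from_rotvec(s["eef_rot"]).as_matrix();print(M.round(4))
a=np.radians(FA)
print("down 10mm",(M.T@[0,0,-.01]).round(5),"shelf -y 10mm",(M.T@[.01*np.sin(a),-.01*np.cos(a),0]).round(5))
```

```text
t 24.3 tcp [0.391  0.0552 0.1682] yaw -3.73 tilt 10.29 j6 0.27 F [ 0.1  0.4 -0. ]
twist rad 0.0065 (tool z is down)
delta tool (before twist) [-0.1726  0.1715  0.0529]
[[ 0.0651  0.9979 -0.0057]
 [ 0.9818 -0.065  -0.1785]
 [-0.1785  0.0061 -0.9839]]
down 10mm [ 1.79e-03 -6.00e-05  9.84e-03] shelf -y 10mm [-9.84e-03 -6.00e-05  1.78e-03]
```

{"name": "arm_command", "arguments": {
  "steps": [1,-0.0216,0.0214,0.004,0.0065,1,-0.0216,0.0214,0.004,0,1,-0.0216,0.0214,0.004,0,1,-0.0216,0.0214,0.004,0,1,-0.0216,0.0214,0.007,0,1,-0.0216,0.0214,0.007,0,1,-0.0216,0.0214,0.007,0,1,-0.0216,0.0214,0.007,0]
}}

```text
t: 24.97
tcp_pos: [0.55, -0.1352, 0.1563]
eef_rot: [2.198, 2.055, -0.192]
contact_force: [0.7, 0.1, 1.0]
finger_gap: 0.0941
grasp_force: 0.0
```

{"name": "arm_command", "arguments": {
  "steps": [1,0,0,0,0,1,0,0,0,0]
}}

```text
t: 25.13
tcp_pos: [0.5494, -0.1346, 0.1557]
eef_rot: [2.201, 2.053, -0.193]
contact_force: [-0.9, 0.1, 0.5]
finger_gap: 0.0941
grasp_force: 0.0
```

Run:
```python
from h import *
go(shelf(-.014,.127,-.0145),175.9)
```

```text
t 25.13 tcp [ 0.5494 -0.1346  0.1557] yaw -3.95 tilt 10.27 j6 -0.11 F [-0.9  0.1  0.5]
twist rad 0.0026 (tool z is down)
delta tool (before twist) [0.0116 0.0009 0.0814]
```

{"name": "arm_command", "arguments": {
  "steps": [1,0.003,0,0.02,0,1,0.003,0,0.02,0,1,0.003,0,0.02,0,1,0.002,0,0.012,0,1,0.001,0,0.006,0,1,0,0,0.002,0,1,0,0,0,0]
}}

```text
t: 25.72
tcp_pos: [0.549, -0.1343, 0.0759]
eef_rot: [2.197, 2.056, -0.191]
contact_force: [0.4, 0.2, -0.5]
finger_gap: 0.0938
grasp_force: 0.0
```

Run:
```python
from h import *
go(shelf(-.014,.060,-.0145),175.9); print(inshelf(manip.get_state()["tcp_pos"]))
```

```text
t 25.72 tcp [ 0.549  -0.1343  0.0759] yaw -3.77 tilt 10.27 j6 -0.07 F [ 0.4  0.2 -0.5]
twist rad 0.0057 (tool z is down)
delta tool (before twist) [-0.0689  0.0013  0.0149]
[-0.01566824  0.13043756]
```

{"name": "arm_command", "arguments": {
  "steps": [1,-0.0098,0,0.0035,0.005,1,-0.0079,0,0.0014,0,1,-0.0049,0,0.0009,0,1,-0.0049,0,0.0009,0,1,-0.0049,0,0.0009,0,1,-0.0049,0,0.0009,0,1,-0.0049,0,0.0009,0,1,-0.0049,0,0.0009,0]
}}

```text
t: 26.38
tcp_pos: [0.5459, -0.1828, 0.074]
eef_rot: [2.202, 2.049, -0.19]
contact_force: [0.1, 2.1, 0.8]
finger_gap: 0.0938
grasp_force: 0.6
```

{"name": "arm_command", "arguments": {
  "steps": [1,-0.0049,0,0.0009,0,1,-0.0039,0,0.0007,0,1,-0.003,0,0.0005,0,1,-0.003,0,0.0005,0,1,0,0,0,0]
}}

```text
t: 26.8
tcp_pos: [0.5447, -0.1981, 0.074]
eef_rot: [2.202, 2.049, -0.191]
contact_force: [-0.0, -0.7, 0.1]
finger_gap: 0.094
grasp_force: 0.0
```

Run:
```python
from h import *
go(shelf(-.014,.0565,-.0145),175.9); print(inshelf(manip.get_state()["tcp_pos"]));measure()
```

```text
t 26.8 tcp [ 0.5447 -0.1981  0.074 ] yaw -4.1 tilt 10.3 j6 -0.18 F [-0.  -0.7  0.1]
twist rad 0.0001 (tool z is down)
delta tool (before twist) [-0.0097  0.0014  0.0023]
[-0.0153593   0.06647915]
plinth in shelf ctr [-0.0959  0.054 ] sides [np.float64(0.0055), np.float64(0.0028)] ang -85.87
[[-0.0947, 0.0569], [-0.0943, 0.0513], [-0.0971, 0.0512], [-0.0974, 0.0567]]
```

{"name": "arm_command", "arguments": {
  "steps": [1,-0.002,0,0.0004,0,1,-0.002,0,0.0004,0,1,-0.002,0,0.0004,0,1,0,0,0,0]
}}

```text
t: 27.18
tcp_pos: [0.5444, -0.2038, 0.0739]
eef_rot: [2.202, 2.049, -0.191]
contact_force: [0.3, -0.5, 0.9]
finger_gap: 0.0941
grasp_force: 0.1
```

{"name": "arm_command", "arguments": {
  "steps": [1,-0.001,0,0.0002,0,1,-0.001,0,0.0002,0,1,-0.001,0,0.0002,0,1,0,0,0,0]
}}

```text
t: 27.52
tcp_pos: [0.5443, -0.2058, 0.0738]
eef_rot: [2.204, 2.049, -0.189]
contact_force: [1.2, 3.5, 1.8]
finger_gap: 0.0941
grasp_force: 1.8
```

{"name": "arm_command", "arguments": {
  "steps": [1,-0.001,0,0.0002,0,1,-0.001,0,0.0002,0,1,0,0,0,0]
}}

```text
t: 27.77
tcp_pos: [0.5443, -0.2059, 0.0738]
eef_rot: [2.206, 2.05, -0.185]
contact_force: [0.1, 9.7, 4.3]
finger_gap: 0.0936
grasp_force: 4.4
```

The force climbs to 10 N with no further travel, so the plinth is on the fence. I back off and clear the area.

{"name": "arm_command", "arguments": {
  "steps": [1,0.004,0,-0.0005,0,1,0.015,0,-0.003,0,1,0.02,0,-0.01,0,1,0,0,-0.03,0,1,0,0,-0.035,0,1,0.03,-0.02,-0.02,0,1,0.03,-0.03,0,0,1,0.03,-0.03,0,0]
}}

```text
t: 28.43
tcp_pos: [0.476, -0.06, 0.1489]
eef_rot: [2.2, 2.045, -0.188]
contact_force: [-0.7, 0.6, -0.6]
finger_gap: 0.094
grasp_force: 0.0
```

{"name": "arm_command", "arguments": {
  "steps": [1,0.03,-0.03,0,0,1,0.03,-0.03,0,0,1,0.03,-0.02,0,0,1,0,0,0,0]
}}

```text
t: 28.77
tcp_pos: [0.3976, 0.0363, 0.13]
eef_rot: [2.199, 2.057, -0.194]
contact_force: [0.0, 0.8, 0.3]
finger_gap: 0.0937
grasp_force: 0.0
```

Run:
```python
from h import *
go(); im=measure(); s=vision.camera("scene")[:,:,::-1]
cv2.imwrite("pics/f.png",np.hstack([cv2.resize(im[100:240,295:425],(400,430),interpolation=2),cv2.resize(s[125:255,110:240],(400,430),interpolation=2)]))
```

```text
t 28.77 tcp [0.3976 0.0363 0.13  ] yaw -3.81 tilt 10.23 j6 0.24 F [0.  0.8 0.3]
plinth in shelf ctr [-0.0149  0.0265] sides [np.float64(0.1673), np.float64(0.051)] ang -0.01
[[-0.0982, 0.0518], [0.0691, 0.0518], [0.0699, 0.0008], [-0.0973, 0.0017]]
```

View pics/f.png

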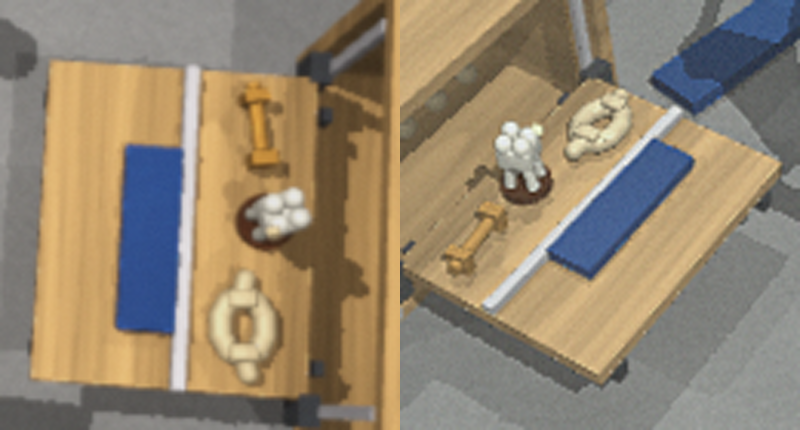

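The plinth lies flat along the fence, from (120,330) to (183,150) in the left crop. It measures y = 26.5 mm and x = -15 mm at about 0° to the fence. The specimens have not moved and the robot is clear of everything.

```bash
python3 -c "
from cell import manip; print(manip.sign_off())"
```

```text
the job is handed in; nothing more can be done
None
```

The plinth was tipped out by its free +x end and now lies flat and snug along the fence (centre at shelf x about -15 mm, y about 26.5 mm); the robot has let go, and the job was handed in after about 29 s with no verdict returned.

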